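# Slip-test and sort four friction sleds

### The arm

A 7-joint arm with a two-finger parallel gripper is mounted at the origin on a cart in front of the work surface, level with it; the furniture and walls round the work are solid. World frame = base frame: x ahead of the robot, y to its left, z up, the work surface at z = 0. Lengths are in m, angles in rad, forces in N, time in s.
With the tool pointing down it reaches from about 0.4 to 0.875 m from the base axis. Payload 19.3 kg.
Tool frame: the origin (TCP) lies between the finger pads; the fingertips stand robot.tips_ahead ahead of it and the grasp point (between the pads) lies 2 mm behind it (robot.tips_ahead is the distance from the TCP to the fingertips, in m); z points along the fingers, x is the direction in which the jaws open and shut, and the axes are right-handed (so a half turn about z gives the same grasp; the last joint's range is limited). The gripper opens to 85 mm and grips with 20 to 120 N. Pads are 22 mm wide; open, the fingers measure 114 mm over their backs; the gripper's body (76 mm by 85 mm) begins 54 mm behind the grasp point. The pads swing forward as they close: fully open they stand 13 mm farther back than shut.
Start: joints at [-1.304, 0.521, -0.036, 1.599, 0.021, 1.021, -0.113], TCP at [0.207, 0.59, 0.211] pointing down, gripper open.
Joint ranges: [-2.91, 2.91], [-0.3, 2.13], [-1.5, 1.42], [0.17, 2.43], [-1.26, 4.41], [0.16, 1.93], [-2.52, 2.52]. Speed limits (rad/s): [1.89, 1.89, 2.39, 2.39, 3.01, 3.01, 3.01].

### API

Orientations are given as a unit quaternion [x, y, z, w].
In Python, from workcell import robot, cams, job gives the robot as it stands.
- The arm moves only by the tool drive_tool, never from a script. Its argument "deltas" is a list of rows, each a list of 7 numbers: the opening, from -1 (shut) to 1 (fully open), then the shift along the tool's x, y, z in m, then the turn, a rotation vector about the tool's x, y, z in degrees. A call has 1 to 20 rows; each row is the pose to reach, as a shift and turn from the pose commanded when the call began, along the tool's axes at that moment; what a row does not reach only later rows make up. A row lasts 1/10 s, in which the tool goes at most 50 mm and 8.59 degrees, less where a joint would pass 70% of its speed; a pose out of reach is approached as far as the arm can. A call with a gripper value outside its range is refused whole. The fingers move at their own pace and stop on an object; "squeeze" is the grip in N (left out, the last holds). Time passes only in rows, so rows that repeat a pose let the fingers close. It gives the time, the measured TCP pose, the force and the opening at its end, in the units of the state.
- robot.get_state(): the state, without advancing time (a new reading comes with each control period).
- cams.capture(name): name is "scene" or "top" or "wrist"; returns the picture (480x640x3 uint8, blue, green, red); there is no depth.
- cams.camera_params(name): a dict with "camera_matrix" (3x3 intrinsics, pixels), "dist" ([k1, k2, p1, p2, k3] as OpenCV has them; the pictures are not rectified), "rvec" (rotation vector, rad) and "tvec" (3), from world to camera coordinates, as OpenCV has them; the wrist camera has in their place "hand_eye" (4x4, takes a point from camera to tool coordinates, whose origin is the TCP and whose axes are the tool frame's). Camera axes: x right, y down, z forward; pixel columns grow to the right and rows downward; lengths in m; the calibration is good to about 2 mm. A picture is of the moment at which its call begins: read the wrist's pose just before it. camera_params takes no time and is no camera call.
- job.hand_in(): hands the job in, once; it reports no verdict.
Trained networks look in the newest picture that a camera, given by its name, has taken for a name from the list of things; names that differ only in an ending like _2 or _b are one class to them, and where a whole thing is asked for, a point or a joint stands for the part that bears it (a point fixed in the world has none). Each returns a list of dicts, best first, with "confidence" (0 to 1); they miss things now and then, are a little off and sometimes report something else, mostly with a low value. They report only what shows in the picture. A call takes as long as a camera call. They do not tell look-alikes from the thing itself.
- cams.find_in(camera, name): "point" ([x, y, z] in m, in world coordinates, good to about 4 mm: the middle of the surface that is visible of it).
- cams.trace(camera, name): "mask" (480x640 bool, what is visible of it).
- cams.place_of(camera, name): "point" ([x, y, z] in m, in world coordinates, good to about 4 mm: a listed point, or the origin of a listed thing).
The state is a dict: "time": time; "qpos": joint angles; "joint_vel": joint speeds; "effort": joint torques, N m; "position": TCP position; "tool_rot": TCP orientation; "contact_force": force on the tool from outside, world axes, zero at the start; "torque": the same for the moment, N m; "width": opening from 0.0 (shut) to 1.0 (fully open).
Only numpy, scipy, OpenCV 4.12 (cv2) and the standard library are available. Lean on these libraries where they do the work, as an engineer would, in place of code of your own. Each camera call takes 0.05 s, during which the arm holds its last target. There are 200 camera calls.

### The job

Sort the four friction sleds: those that slide on the steel test ramp belong in the blue tray, those that stick belong in the orange tray, lying flat with one sled in each bay. The white-soled sled is known to slide and the cork-soled one to stick, but the other two are untested: set the green-soled sled on the upper half of the slope, let go, see whether it runs down to the stop or stays, and put it away in its tray; only then test the rubber-footed sled in the same way and put it away too. Do not knock the solder spool or the black module out of place.

Things in the scene. Friction and masses are not known exactly. Their poses are not given: they have to be found in the camera images.
- sled_green_centre (a point): Untested sled with a glossy green flat sole, 60 x 60 x 10 mm, and a black upright bar on top, 44 long, 14 wide, rising from 10 to 45 above its underside, to lift it by. The point is its centre, 22.5 above its underside; x runs along the bar, y across it, z up. About 0.12 kg.
- sled_footed_centre (a point): Untested sled with a bare aluminium plate on four round black rubber feet that show at its corners, 66 x 66 mm over the feet, its plate's top 10 mm above its underside, and a black upright bar on top, 44 long, 14 wide, rising from 10 to 45 above its underside, to lift it by. The point is its centre, 22.5 above its underside; x runs along the bar, y across it, z up. About 0.12 kg.
- sled_white_centre (a point): Sled with a glossy white flat sole, 60 x 60 x 10 mm, known to slide, and a black upright bar on top, 44 long, 14 wide, rising from 10 to 45 above its underside, to lift it by. The point is its centre, 22.5 above its underside; x runs along the bar, y across it, z up. About 0.12 kg.
- sled_cork_centre (a point): Sled with a brown cork flat sole, 60 x 60 x 10 mm, known to stick, and a black upright bar on top, 44 long, 14 wide, rising from 10 to 45 above its underside, to lift it by. The point is its centre, 22.5 above its underside; x runs along the bar, y across it, z up. About 0.12 kg.
- ramp_face (a point): Fixed test ramp: polished steel slope, 20 degrees, 220 mm long, 100 wide between rims 6 high, with a black stop 10 high at the low end. The point is the middle of the sloping face, 52 mm above the bench; x up the slope, y level across, z square out of the face. Face: x = -105 (stop) to +110; set sleds near +60, bar along the slope. A sled let go stays, or slides in 1 s to rest near x = -75.
- tray_blue: Blue tray fixed to the bench, 96 x 188 x 14 high, with a low wall that splits it into two equal square bays, each 88 x 88 inside. Origin at the centre of its underside; x across it, y along it, z up; the bay centres lie at y = +46 and -46; inner floor 4 above the bench, walls 4 thick. For sleds that slide. Sizes in mm.
- tray_orange: Orange tray fixed to the bench, 96 x 188 x 14 high, with a low wall that splits it into two equal square bays, each 88 x 88 inside. Origin at the centre of its underside; x across it, y along it, z up; the bay centres lie at y = +46 and -46; inner floor 4 above the bench, walls 4 thick. For sleds that stick. Sizes in mm.
- spool: Bystander: spool of solder with blue flanges, 52 mm across, 45 mm high, standing loose. Origin at the centre of its underside.
- black_module: Bystander: plain black electronics module, a flat box 85 x 60 x 28 mm, lying loose. Origin at the centre of its underside.
Things that resemble listed ones, but are neither listed nor needed, are in the scene too. What is shaped like the part that bears sled_cork_centre but pink is not meant.

How it is judged:
By the outcome, as a careful person would: the job done as asked, in the order asked, and still so for the second after the job is handed in, with the robot touching nothing.
It also fails if it takes over 115 s, if anything falls off the work surface, if the arm or the gripper's body presses on something with over 40 N, if the wrist force passes 120 N, or if a joint passes its speed limit or range.

## Working session

There is one attempt and no reset: what is moved stays moved. The work goes in short steps, Python scripts to look and compute and a tool call to move; the robot and the scene stay as the last step left them, time stands still between calls to the robot, and variables do not carry over. Pictures are saved under pics/ and viewed, about 12 in all and at most 16, crops included, and the job is handed in when it is done.

Besides the shell and the picture viewer there is one more tool, called in YAML: its name, and indented under it one key for each argument. drive_tool: Moves the arm, as the interface text tells. Its arguments: {"type":"object","properties":{"deltas":{"type":"array","items":{"type":"array","items":{"type":"number"}}},"squeeze":{"type":"number"}},"required":["deltas"]}

```bash
ls; mkdir -p pics
python3 - <<'E'
from workcell import robot,cams,job
import cv2,numpy as np
s=robot.get_state();print({k:np.round(v,3).tolist() for k,v in s.items()});print(robot.tips_ahead)
for c in ["scene","top"]:
    cv2.imwrite(f"pics/{c}0.png",cams.capture(c)); p=cams.camera_params(c)
    R=cv2.Rodrigues(np.array(p["rvec"]))[0];print(c,(-R.T@np.array(p["tvec"]).ravel()).round(3),np.round(p["camera_matrix"],0).tolist())
    for n in ["sled_green_centre","sled_footed_centre","sled_white_centre","sled_cork_centre","ramp_face","tray_blue","tray_orange","spool","black_module"]:
        print(n,[(np.round(d["point"],3).tolist(),round(d["confidence"],2)) for d in cams.place_of(c,n)])
E
```

```text
pics
{'time': 0.0, 'qpos': [-1.304, 0.522, -0.036, 1.6, 0.021, 1.021, -0.113], 'joint_vel': [0.0, 0.001, 0.001, -0.0, -0.001, -0.002, -0.0], 'effort': [-0.002, -92.713, 1.979, -36.992, 0.018, 0.008, -0.0], 'position': [0.206, 0.59, 0.21], 'tool_rot': [0.816, 0.579, -0.0, 0.0], 'contact_force': [0.0, 0.622, -0.304], 'torque': [-0.002, 0.004, 0.011], 'width': 1.001}
0.017
scene [ 0.847 -1.035  1.064] [[512.0, 0.0, 319.0], [0.0, 512.0, 241.0], [0.0, 0.0, 1.0]]
sled_green_centre [([0.462, 0.134, 0.021], 0.52)]
sled_footed_centre [([0.458, -0.202, 0.022], 0.58)]
sled_white_centre [([0.462, -0.304, 0.025], 0.69)]
sled_cork_centre [([0.49, -0.451, 0.024], 0.92), ([0.35, -0.409, 0.022], 0.76), ([0.482, 0.014, 0.02], 0.75)]
ramp_face [([0.495, 0.339, 0.051], 0.98)]
tray_blue [([0.459, -0.202, 0.023], 0.3)]
tray_orange [([0.639, 0.095, -0.001], 0.88)]
spool [([0.38, 0.061, 0.001], 0.55), ([0.457, -0.201, 0.022], 0.2)]
black_module [([0.343, 0.151, 0.005], 0.78)]
top [ 0.297 -0.03   1.201] [[483.0, 0.0, 317.0], [0.0, 483.0, 239.0], [0.0, 0.0, 1.0]]
sled_green_centre [([0.46, 0.141, 0.022], 0.94), ([0.459, -0.306, 0.021], 0.74)]
sled_footed_centre [([0.459, -0.201, 0.021], 0.9)]
sled_white_centre [([0.461, -0.303, 0.022], 0.8)]
sled_cork_centre [([0.491, -0.448, 0.019], 0.75), ([0.478, 0.013, 0.023], 0.74), ([0.348, -0.406, 0.019], 0.64)]
ramp_face [([0.46, 0.136, 0.021], 0.69), ([0.489, 0.341, 0.051], 0.57)]
tray_blue [([0.638, -0.166, -0.004], 0.55)]
tray_orange [([0.639, 0.095, -0.001], 0.78)]
spool [([0.373, 0.06, 0.0], 0.68), ([0.459, -0.198, 0.022], 0.34)]
black_module [([0.346, 0.153, -0.002], 0.95)]
```

View pics/top0.png

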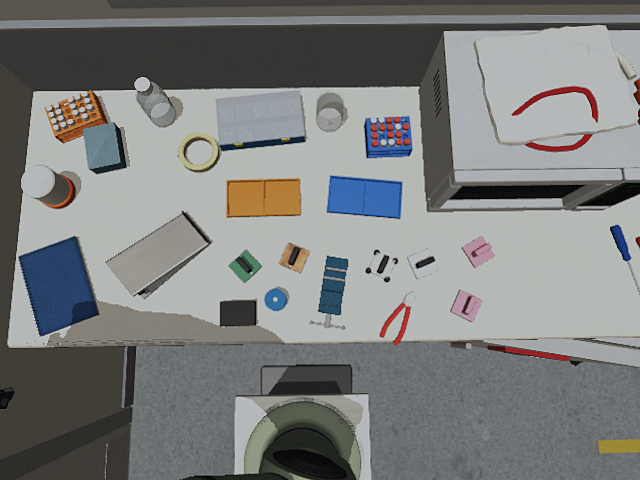

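View pics/scene0.png

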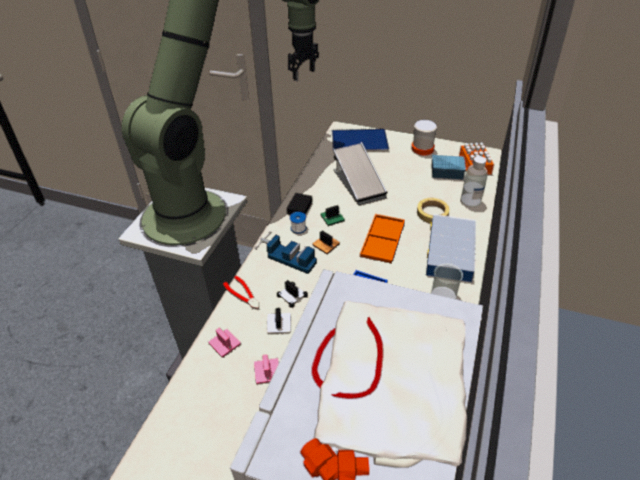

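The top view shows green (245,265), cork (293,257), footed (382,263) and white (423,263), with pink look-alikes at (478,250) and (465,304). The ramp is at (160,255), the orange tray at (264,197), the blue tray at (365,197), and a vice at (334,285) could be mistaken for something else. The module is at (238,313) and the spool at (276,299).

```bash
cat > h.py <<'E'
from workcell import robot,cams,job
import cv2,numpy as np
from scipy.spatial.transform import Rotation as Ro
def pose():
    s=robot.get_state(); return np.array(s["position"]),Ro.from_quat(s["tool_rot"]).as_matrix(),s
def cam(c):
    p=cams.camera_params(c);K=np.array(p["camera_matrix"]);D=np.array(p["dist"])
    if c=="wrist":
        t,R,_=pose();T=np.eye(4);T[:3,:3]=R;T[:3,3]=t;T=T@np.array(p["hand_eye"]);R=T[:3,:3];C=T[:3,3]
    else:
        R=cv2.Rodrigues(np.array(p["rvec"]))[0].T;C=-R@np.array(p["tvec"]).ravel()
    return K,D,R,C
def plane(c,px,z,P=None):   # pixels -> world at height z (or plane P=(n,d): n.x=d)
    K,D,R,C=cam(c) if isinstance(c,str) else c
    u=cv2.undistortPoints(np.array(px,float).reshape(-1,1,2),K,D)[:,0]
    d=np.c_[u,np.ones(len(u))]@R.T
    n,dd=P if P else (np.array([0,0,1.]),z)
    return C+d*((dd-n@C)/(d@n))[:,None]
def proj(c,X):
    K,D,R,C=cam(c) if isinstance(c,str) else c
    r=cv2.Rodrigues(R.T)[0];return cv2.projectPoints(np.array(X,float).reshape(-1,1,3),r,-R.T@C,K,D)[0][:,0]
def delta(p,R):  # goal pose -> tool shift (mm) & rotvec deg, from measured pose
    t,R0,_=pose();return np.round(R0.T@(np.array(p)-t)*1000,1),np.round(Ro.from_matrix(R0.T@R).as_rotvec(degrees=True),1)
def down(yaw,R0=None): # tool z down, tool x at world angle yaw (rad)
    x=np.array([np.cos(yaw),np.sin(yaw),0]);z=np.array([0,0,-1.]);return np.c_[x,np.cross(z,x),z]
E
python3 - <<'E'
from h import *
im=cv2.imread("pics/top0.png");sc=cv2.imread("pics/scene0.png")
a=cv2.resize(im[165:330,90:450],(792,363),interpolation=cv2.INTER_CUBIC)
b=cv2.resize(sc[130:215,320:400],(226,240),interpolation=cv2.INTER_CUBIC)
b2=cv2.resize(sc[190:280,280:400],(320,240),interpolation=cv2.INTER_CUBIC)
o=np.zeros((603,792,3),np.uint8);o[:363]=a;o[363:,:226]=b;o[363:,230:550]=b2
cv2.imwrite("pics/crop1.png",o[:600])
E
```

```text
(no output)
```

View pics/crop1.png

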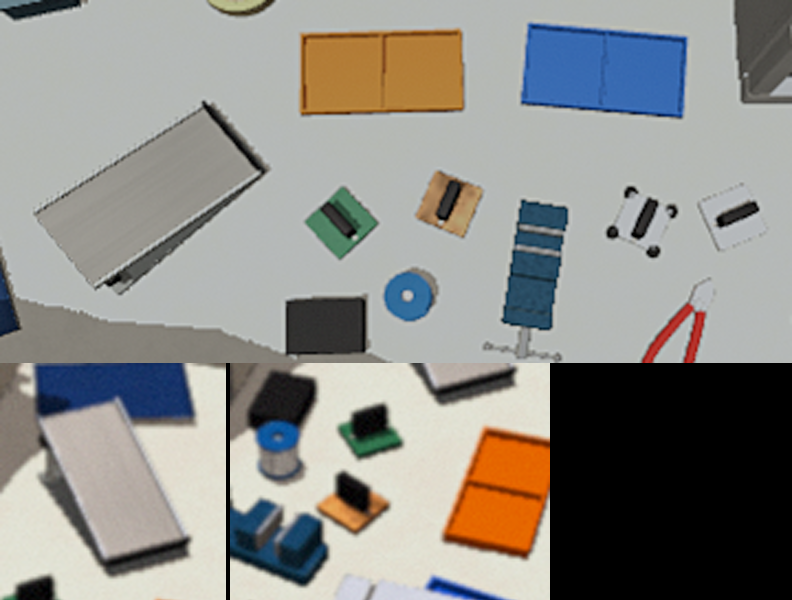

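The crop confirms the high end of the ramp at top px (108–140, 262–296) and the black stop at (185–210, 213–243). The pink sleds are the only look-alikes. Next I'll measure bar and tray angles and the ramp pose.

Run:
```python
from h import *
from scipy.optimize import least_squares
im=cv2.imread("pics/top0.png");hsv=cv2.cvtColor(im,cv2.COLOR_BGR2HSV);c=cam("top")
for n,(u,v) in dict(green=(245,265),footed=(382,263),white=(423,263),cork=(293,257)).items():
    m=np.zeros((480,640),np.uint8);m[v-15:v+16,u-15:u+16]=(hsv[v-15:v+16,u-15:u+16,2]<70)
    k,l,st,ce=cv2.connectedComponentsWithStats(m);
    # component nearest the centre
    cand=[i for i in range(1,k) if st[i,4]>25];i=min(cand,key=lambda i:np.hypot(*(ce[i]-[u,v])))
    ys,xs=np.where(l==i);W=plane(c,np.c_[xs,ys],.045)[:,:2]
    (ctr,sz,ang)=cv2.minAreaRect(W.astype(np.float32)*1000)
    e=np.linalg.eigh(np.cov(W.T))[1][:,1]
    print(n,"bar ctr",W.mean(0).round(3),"rect",np.round(sz,0),"bar yaw deg",round(np.degrees(np.arctan2(e[1],e[0]))%180,1))
for n,(lo,hi),z in [("orange",((5,150,120),(25,255,255)),.014),("blue",((100,130,120),(120,255,255)),.014)]:
    m=cv2.inRange(hsv,lo,hi);m[:170]=0;m[225:]=0;m[:,:220]=0;m[:,410:]=0
    ys,xs=np.where(m);b=cv2.minAreaRect(np.c_[xs,ys].astype(np.float32));C=plane(c,cv2.boxPoints(b),z)
    print(n,C.mean(0).round(4),[(round(np.linalg.norm(d)*1000),round(np.degrees(np.arctan2(d[1],d[0]))%180,1)) for d in (C[1]-C[0],C[2]-C[1])])
cr=np.array([(37,212),(98,287),(258,172),(208,108)])/2.2+[90,165]
def model(q):
    x,y,a,w=q;o=[]
    X=np.array([np.cos(a)*np.cos(np.radians(20)),np.sin(a)*np.cos(np.radians(20)),np.sin(np.radians(20))]);Y=np.array([-np.sin(a),np.cos(a),0]);Z=np.cross(X,Y)
    return np.array([[x,y,.052]+X*sx*.11+Y*sy*w+Z*.006 for sx,sy in((1,-1),(1,1),(-1,1),(-1,-1))])
r=least_squares(lambda q:(proj(c,model(q))-cr).ravel(),[.49,.34,np.radians(126),.054])
print("ramp",r.x[:2],np.degrees(r.x[2]),r.x[3],r.fun.round(1))
for q in range(4):pass
```

```text
green bar ctr [0.459 0.136] rect [45. 15.] bar yaw deg 43.1
footed bar ctr [ 0.456 -0.2  ] rect [13. 46.] bar yaw deg 152.9
white bar ctr [ 0.46  -0.302] rect [13. 49.] bar yaw deg 112.5
cork bar ctr [0.48  0.015] rect [15. 44.] bar yaw deg 157.8
orange [0.6364 0.0936 0.014 ] [(187, np.float64(90.9)), (95, np.float64(1.0))]
blue [ 0.6355 -0.1654  0.014 ] [(95, np.float64(174.1)), (188, np.float64(84.1))]
ramp [0.48844411 0.3364886 ] 130.7989368449198 0.05026044795543144 [-0.7  1.5 -1.9  0.1  2.7 -0.7  0.1 -1.1]
```

Run:
```python
from h import *
from scipy.optimize import least_squares
c=cam("top");im=cv2.imread("pics/top0.png")
cr=np.array([(37,212),(98,287),(268,171),(206,101)])/2.2+[90,165]
def fr(q):
    x,y,a=q[:3];t=np.radians(20)
    X=np.array([np.cos(a)*np.cos(t),np.sin(a)*np.cos(t),np.sin(t)]);Y=np.array([-np.sin(a),np.cos(a),0]);return np.array([x,y,.052]),X,Y,np.cross(X,Y)
def model(q,h=.010):
    o,X,Y,Z=fr(q);w=q[3]
    return np.array([o+X*sx*.11+Y*sy*w+Z*(.006 if sx>0 else h) for sx,sy in((1,-1),(1,1),(-1,1),(-1,-1))])
r=least_squares(lambda q:(proj(c,model(q))-cr).ravel(),[.49,.34,np.radians(126),.054])
print("ramp",r.x[:2],np.degrees(r.x[2]),r.x[3],r.fun.round(1))
def ov(name,cc,x0,y0,w,h,s):
    i=cv2.imread(f"pics/{name}0.png")[y0:y0+h,x0:x0+w];i=cv2.resize(i,None,fx=s,fy=s,interpolation=cv2.INTER_CUBIC)
    p=((proj(cc,model(r.x,.006))-[x0,y0])*s).astype(np.int32);cv2.polylines(i,[p],True,(0,0,255),1)
    o,X,Y,Z=fr(r.x);q=[o+X*(.06+a*.03)+Y*b*.03 for a,b in((1,1),(1,-1),(-1,-1),(-1,1))]
    cv2.polylines(i,[((proj(cc,q)-[x0,y0])*s).astype(np.int32)],True,(0,255,0),1);return i
A=ov("top",c,95,200,125,105,4);B=ov("scene",cam("scene"),325,130,70,85,4)
o=np.zeros((420,790,3),np.uint8);o[:A.shape[0],:A.shape[1]]=A;o[:B.shape[0],505:505+B.shape[1]]=B;cv2.imwrite("pics/ramp.png",o)
```

```text
ramp [0.48974236 0.33458864] 130.9620967131861 0.053544140231400666 [-0.7 -0.   0.   0.7 -0.2 -0.6  0.9 -0.1]
```

View pics/ramp.png

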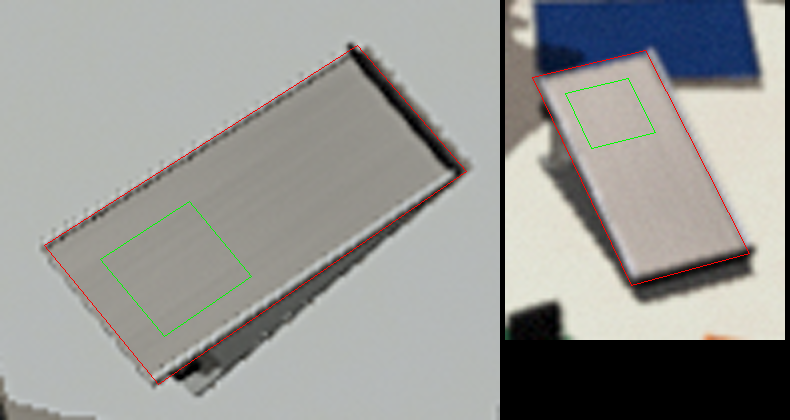

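The overlay matches the ramp in both views: (0.490, 0.335), up-slope yaw 131°. Now I'll work out the pick of the green sled.

```bash
cat >> h.py <<'E'
def ramp(along=.06,above=.036,flip=0,a=np.radians(131),o=np.array([.490,.335,.052])):
    t=np.radians(20);X=np.array([np.cos(a)*np.cos(t),np.sin(a)*np.cos(t),np.sin(t)]);Y=np.array([-np.sin(a),np.cos(a),0]);Z=np.cross(X,Y)
    x=Y if flip else -Y   # jaws across slope; -Y has yaw a-90
    return o+X*along+Z*above, np.c_[x,np.cross(-Z,x),-Z]
def show(p,R):
    d,r=delta(p,R);_,_,s=pose();print("t",round(s["time"],2),"shift mm",d,"turn deg",r)
def bay(tray,k,z=.040):
    c,a={"orange":([.638,.094],90.9),"blue":([.637,-.1655],84.1)}[tray];a=np.radians(a)
    return np.r_[np.array(c)+.046*k*np.array([np.cos(a),np.sin(a)]),z],down(a-np.pi/2)
E
python3 -c "
from h import *
show([.459,.136,.12],down(np.radians(-47)))"
```

```text
t 1.0 shift mm [-344.9  388.3   90.8] turn deg [  0.    0.  117.7]
```

drive_tool:
  deltas:
    - [-0.1, -0.345, 0.388, 0.03, 0, 0, 117.7]
    - [-0.1, -0.345, 0.388, 0.03, 0, 0, 117.7]
    - [-0.1, -0.345, 0.388, 0.03, 0, 0, 117.7]
    - [-0.1, -0.345, 0.388, 0.03, 0, 0, 117.7]
    - [-0.1, -0.345, 0.388, 0.03, 0, 0, 117.7]
    - [-0.1, -0.345, 0.388, 0.03, 0, 0, 117.7]
    - [-0.1, -0.345, 0.388, 0.091, 0, 0, 117.7]
    - [-0.1, -0.345, 0.388, 0.091, 0, 0, 117.7]
    - [-0.1, -0.345, 0.388, 0.091, 0, 0, 117.7]
    - [-0.1, -0.345, 0.388, 0.091, 0, 0, 117.7]
    - [-0.1, -0.345, 0.388, 0.091, 0, 0, 117.7]
    - [-0.1, -0.345, 0.388, 0.091, 0, 0, 117.7]
    - [-0.1, -0.345, 0.388, 0.091, 0, 0, 117.7]
    - [-0.1, -0.345, 0.388, 0.091, 0, 0, 117.7]
    - [-0.1, -0.345, 0.388, 0.091, 0, 0, 117.7]
    - [-0.1, -0.345, 0.388, 0.091, 0, 0, 117.7]
  squeeze: 40

```text
time: 2.6
position: [0.4588, 0.1362, 0.1198]
tool_rot: [0.918, -0.397, 0.0, -0.0]
contact_force: [0.3, -0.1, 0.9]
width: 0.449
```

```bash
python3 -c "
from h import *
i=cams.capture('wrist');c=cam('wrist');
t,R,_=pose()
for q in ([.459,.136,.045],):
    u=proj(c,[q])[0];cv2.circle(i,tuple(int(v) for v in u),4,(0,0,255),1)
cv2.imwrite('pics/w1.png',i)
print([(np.round(d['point'],3).tolist(),d['confidence']) for d in cams.place_of('wrist','sled_green_centre')],robot.tips_ahead)
show([.459,.136,.036],down(np.radians(-47)))"
```

```text
[([0.457, 0.139, 0.023], 0.89)] 0.017
t 2.7 shift mm [ 0.3 -0.1 83.9] turn deg [-0.   0.   0.2]
```

View pics/w1.png

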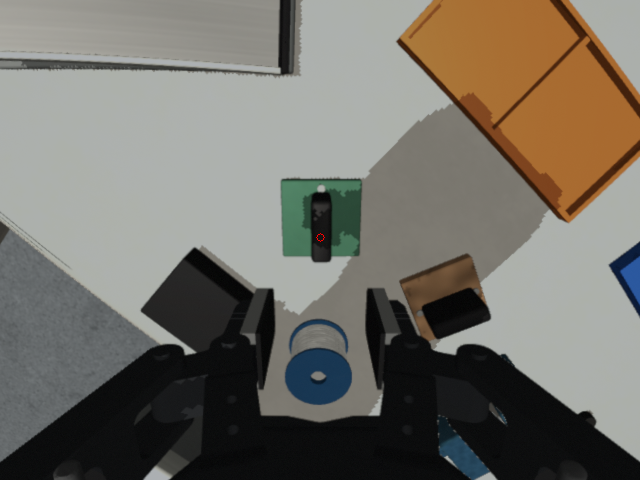

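The wrist view shows the green sled's bar upright at (320,228), with my point on it at (320,237). The jaws line up with it, so I'll descend and grip.

drive_tool:
  deltas:
    - [-0.1, 0, 0, 0.045, 0, 0, 0]
    - [-0.1, 0, 0, 0.084, 0, 0, 0]
    - [-0.1, 0, 0, 0.084, 0, 0, 0]
    - [-1, 0, 0, 0.084, 0, 0, 0]
    - [-1, 0, 0, 0.084, 0, 0, 0]
    - [-1, 0, 0, 0.084, 0, 0, 0]
    - [-1, 0, 0, 0.084, 0, 0, 0]
    - [-1, 0, 0, 0.084, 0, 0, 0]
    - [-1, 0, 0, 0.04, 0, 0, 0]
    - [-1, 0, 0, -0.01, 0, 0, 0]
    - [-1, 0, 0, -0.06, 0, 0, 0]
    - [-1, 0, 0, -0.08, 0, 0, 0]
    - [-1, 0, 0, -0.08, 0, 0, 0]
  squeeze: 40

```text
time: 4.0
position: [0.4599, 0.1367, 0.2028]
tool_rot: [0.917, -0.399, 0.001, -0.002]
contact_force: [-0.6, 0.8, -0.5]
width: 0.0
```

```bash
python3 -c "
from h import *
show(*ramp(.06,.12))"
```

```text
t 4.0 shift mm [-139.8 -157.7   18.2] turn deg [ 15.7 -15.6 -87. ]
```

```bash
python3 -c "
from h import *
i=cams.capture('wrist');cv2.imwrite('pics/w2.png',i[:,100:600])
for c in ('wrist','top'):
    if c=='top':cams.capture(c)
    print([(np.round(d['point'],3).tolist(),d['confidence']) for d in cams.place_of(c,'sled_green_centre')])
"
```

```text
[([0.458, 0.136, 0.021], 0.63)]
[]
```

View pics/w2.png

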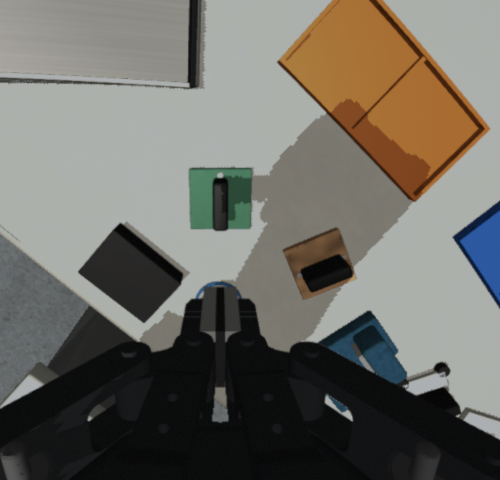

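The sled hasn't moved (still at image (220,200)). The fingers were probably still closing when I lifted, so I'll go again and check the width before lifting.

drive_tool:
  deltas:
    - [-0.1, 0, 0, 0.04, 0, 0, 0]
    - [-0.1, 0, 0, 0.08, 0, 0, 0]
    - [-0.1, 0, 0, 0.09, 0, 0, 0]
    - [-0.1, 0, 0, 0.09, 0, 0, 0]
    - [-0.1, 0, 0, 0.09, 0, 0, 0]
    - [-0.1, 0, 0, 0.09, 0, 0, 0]
    - [-0.1, 0, 0, 0.09, 0, 0, 0]
    - [-0.1, 0, 0, 0.09, 0, 0, 0]
    - [-0.1, 0, 0, 0.13, 0, 0, 0]
    - [-0.1, 0, 0, 0.166, 0, 0, 0]
    - [-0.1, 0, 0, 0.166, 0, 0, 0]

```text
time: 5.3
position: [0.4569, 0.1354, 0.0313]
tool_rot: [0.917, -0.399, -0.002, 0.002]
contact_force: [0.0, -0.1, 1.2]
width: 0.449
```

drive_tool:
  deltas:
    - [-1, 0, 0, 0, 0, 0, 0]
    - [-1, 0, 0, 0, 0, 0, 0]
    - [-1, 0, 0, 0, 0, 0, 0]
    - [-1, 0, 0, 0, 0, 0, 0]
    - [-1, 0, 0, 0, 0, 0, 0]
  squeeze: 40

```text
time: 5.8
position: [0.459, 0.1363, 0.0344]
tool_rot: [0.917, -0.399, 0.0, -0.0]
contact_force: [-0.1, 0.5, 0.1]
width: 0.005
```

```bash
python3 -c "
from h import *
i=cams.capture('wrist');s=cams.capture('scene');t,R,st=pose()
for k in ('position','tool_rot','width','contact_force'):print(k,np.round(st[k],4))
K,D,Rc,C=cam('wrist')
u=proj('wrist',[[.459,.136,.045]])[0];print(u,'tcp px',proj('wrist',[t])[0],C,t)
a=cv2.resize(s[190:240,290:370],(640,400),interpolation=cv2.INTER_CUBIC)
b=i[100:480,100:560]
o=np.zeros((600,800,3),np.uint8);o[:300,:480]=cv2.resize(a,(480,300));o[300:,:363]=cv2.resize(b,(363,300));cv2.imwrite('pics/w3.png',o)
"
```

```text
position [0.4588 0.1362 0.0341]
tool_rot [ 9.171e-01 -3.987e-01  1.000e-04 -2.000e-04]
width -0.0031
contact_force [0.1559 0.6351 0.1906]
[320.74046138 295.32132004] tcp px [320.19719704 285.00351128] [0.51441261 0.18802294 0.19719101] [0.45883543 0.13618187 0.03410276]
```

View pics/w3.png

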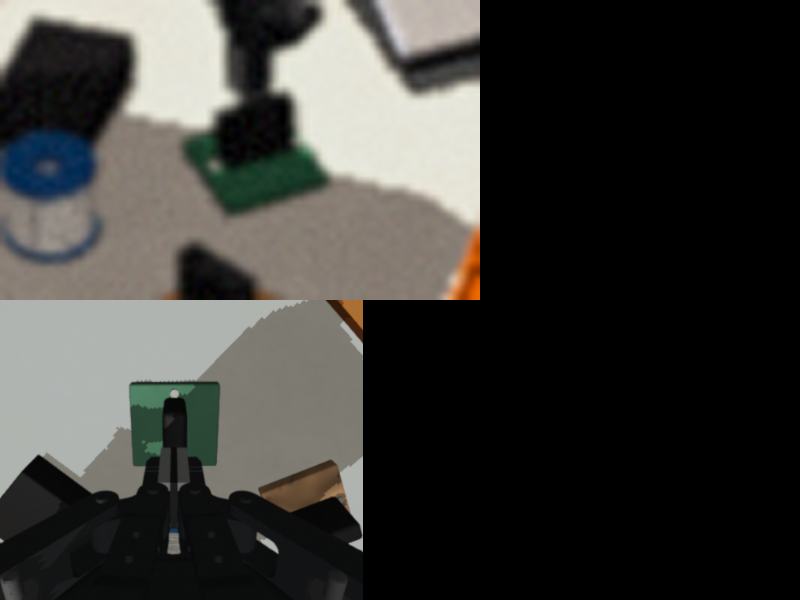

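```bash
python3 -c "
from h import *
p=cams.camera_params('wrist');K=np.array(p['camera_matrix']);D=np.array(p['dist']);print(K.round(1).tolist(),D,np.round(p['hand_eye'],4).tolist())
print(robot.get_state()['qpos'])
new=cams.capture('wrist');cv2.imwrite('pics/w3full.png',new)
S=.03;obj=np.array([[-S,-S,0],[S,-S,0],[S,S,0],[-S,S,0]])
full=np.zeros((480,640,3),np.uint8);full[:,100:600]=cv2.imread('pics/w2.png')
for n,i in(('w1',cv2.imread('pics/w1.png')),('w2',full),('w3',new)):
    h=cv2.cvtColor(i,cv2.COLOR_BGR2HSV);m=cv2.inRange(h,(60,60,30),(90,255,255))
    m=cv2.morphologyEx(m,cv2.MORPH_CLOSE,np.ones((25,25)));k,l,st,ce=cv2.connectedComponentsWithStats(m);j=1+st[1:,4].argmax()
    ys,xs=np.where(l==j);b=cv2.boxPoints(cv2.minAreaRect(np.c_[xs,ys].astype(np.float32)))
    ok,rv,tv=cv2.solvePnP(obj,b,K,D,flags=cv2.SOLVEPNP_IPPE_SQUARE)
    X=np.array(p['hand_eye'])@np.r_[tv.ravel(),1];print(n,b.round(0).tolist(),'tool xyz',X[:3].round(4))
"
```

```text
[[374.4, 0.0, 319.9], [0.0, 374.4, 234.9], [0.0, 0.0, 1.0]] [-0.06484927  0.          0.          0.          0.        ] [[1.0, 0.0002, -0.001, 0.0], [0.0001, 0.9543, 0.2988, -0.0761], [0.001, -0.2988, 0.9543, -0.1631], [0.0, 0.0, 0.0, 1.0]]
[-0.71095616  0.63439592  0.40218655  2.12349822 -0.52712111  0.47955133
 -0.72444166]
w1 [[281.0, 179.0], [360.0, 179.0], [360.0, 255.0], [281.0, 255.0]] tool xyz [ 0.     -0.0727 -0.1527]
w2 [[290.0, 228.0], [290.0, 168.0], [350.0, 168.0], [350.0, 228.0]] tool xyz [ 0.     -0.0756 -0.1627]
w3 [[264.0, 204.0], [377.0, 204.0], [377.0, 309.0], [264.0, 309.0]] tool xyz [ 0.     -0.0722 -0.1491]
```

```bash
python3 -c "
from h import *
i=cv2.imread('pics/w3full.png');i=cv2.convertScaleAbs(i[190:390,230:410],alpha=2.2,beta=20)
i=cv2.resize(i,None,fx=3,fy=3,interpolation=cv2.INTER_CUBIC);cv2.imwrite('pics/w3c.png',i)"
```

```text
(no output)
```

View pics/w3c.png

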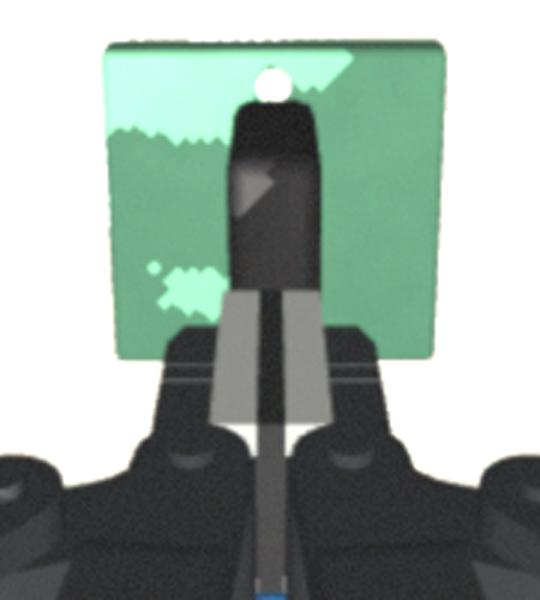

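The closed pads appear to end above the bar top, further back than tips_ahead says. I'll check that against the scene view before going lower.

```bash
python3 -c "
from h import *
t,R,s=pose()
for z in (.017,.0,-.011,-.025,-.04):
    q=t+R@[0,0,z];print(z,'scene',proj('scene',[q])[0].round(1),'wrist tip near edge',proj('wrist',[t+R@[0,-.011,z]])[0].round(1),'world z',q[2].round(3))
C=np.array([.463,.140,0])
a=np.radians(43);b=np.array([np.cos(a),np.sin(a),0])*.022
print('bar top ends scene',proj('scene',[C+b+[0,0,.045],C-b+[0,0,.045]]).round(1).tolist(),'wrist',proj('wrist',[C+b+[0,0,.045],C-b+[0,0,.045]]).round(1).tolist())
"
```

```text
0.017 scene [331.1 214.3] wrist tip near edge [320.2 251.2] world z 0.017
0.0 scene [331.1 210.2] wrist tip near edge [320.2 263.5] world z 0.034
-0.011 scene [331.1 207.5] wrist tip near edge [320.2 272.8] world z 0.045
-0.025 scene [331.1 204. ] wrist tip near edge [320.2 286.5] world z 0.059
-0.04 scene [331.1 200.2] wrist tip near edge [320.2 304.1] world z 0.074
bar top ends scene [[339.1, 205.1], [326.3, 208.9]] wrist [[320.2, 236.6], [320.2, 327.1]]
```

drive_tool:
  deltas:
    - [-0.1, 0, 0, 0, 0, 0, 0]
    - [-0.1, 0, 0, 0, 0, 0, 0]
    - [-0.1, 0, 0, 0, 0, 0, 0]
    - [-0.1, 0, 0, 0, 0, 0, 0]
    - [-0.1, 0, 0, 0, 0, 0, 0]

```text
time: 6.45
position: [0.4587, 0.136, 0.0338]
tool_rot: [0.917, -0.399, -0.0, 0.0]
contact_force: [0.2, 0.2, -0.3]
width: 0.451
```

```bash
python3 -c "
from h import *
i=cams.capture('wrist');s=cams.capture('scene')
b=cv2.convertScaleAbs(i[190:390,220:420],alpha=2.2,beta=20);a=cv2.resize(s[180:240,300:380],(533,400),interpolation=cv2.INTER_CUBIC);a=cv2.convertScaleAbs(a,alpha=1.6,beta=20)
print(robot.get_state()['contact_force'],robot.get_state()['width'],robot.get_state()['position'])
o=np.hstack([cv2.resize(b,(265,265)),np.zeros((265,2,3),np.uint8),cv2.resize(a,(353,265))]);cv2.imwrite('pics/w4.png',o)"
```

```text
[-0.27295165  0.62518546 -0.51050855] 0.45070258666184865 [0.45872252 0.13600972 0.03378674]
```

View pics/w4.png

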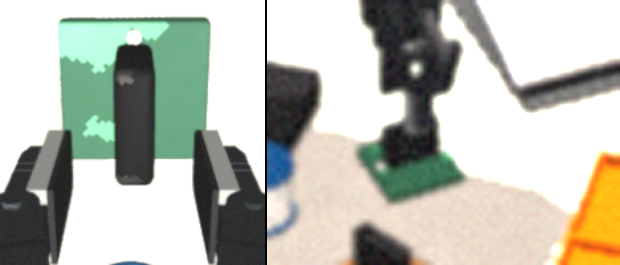

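Wrist and scene agree: the pad tips are about 25 mm behind the reported TCP, roughly 15 mm above the bar. I'll go down in small steps and watch the force.

drive_tool:
  deltas:
    - [-0.1, 0, 0, 0.003, 0, 0, 0]
    - [-0.1, 0, 0, 0.006, 0, 0, 0]
    - [-0.1, 0, 0, 0.008, 0, 0, 0]
    - [-0.1, 0, 0, 0.009, 0, 0, 0]
    - [-0.1, 0, 0, 0.009, 0, 0, 0]

```text
time: 7.05
position: [0.4587, 0.136, 0.0246]
tool_rot: [0.917, -0.399, -0.0, 0.0]
contact_force: [-0.9, 0.2, 0.3]
width: 0.448
```

drive_tool:
  deltas:
    - [-0.1, 0, -0.006, 0.003, 0, 0, 0]
    - [-0.1, 0, -0.006, 0.006, 0, 0, 0]
    - [-0.1, 0, -0.006, 0.009, 0, 0, 0]
    - [-0.1, 0, -0.006, 0.012, 0, 0, 0]
    - [-0.1, 0, -0.006, 0.012, 0, 0, 0]

```text
time: 7.55
position: [0.4629, 0.1399, 0.0124]
tool_rot: [0.917, -0.399, -0.0, 0.0]
contact_force: [0.7, -0.3, -1.3]
width: 0.451
```

drive_tool:
  deltas:
    - [-0.1, 0, 0, 0.003, 0, 0, 0]
    - [-0.1, 0, 0, 0.006, 0, 0, 0]
    - [-0.1, 0, 0, 0.009, 0, 0, 0]
    - [-0.1, 0, 0, 0.012, 0, 0, 0]
    - [-0.1, 0, 0, 0.014, 0, 0, 0]
    - [-0.1, 0, 0, 0.014, 0, 0, 0]

```text
time: 8.15
position: [0.463, 0.1401, -0.0015]
tool_rot: [0.917, -0.399, -0.0, 0.0]
contact_force: [0.1, -0.0, 0.2]
width: 0.449
```

drive_tool:
  deltas:
    - [-1, 0, 0, 0, 0, 0, 0]
    - [-1, 0, 0, 0, 0, 0, 0]
    - [-1, 0, 0, 0, 0, 0, 0]
    - [-1, 0, 0, 0, 0, 0, 0]
    - [-1, 0, 0, 0, 0, 0, 0]
  squeeze: 40

```text
time: 8.65
position: [0.4633, 0.1401, -0.001]
tool_rot: [0.917, -0.399, 0.0, -0.0]
contact_force: [-0.6, 0.1, 5.9]
width: 0.158
```

Gripped: width 0.158 is the 14 mm bar. So the TCP sits at about −1 mm relative to the sled's underside. Lifting.

drive_tool:
  deltas:
    - [-1, 0, 0, -0.03, 0, 0, 0]
    - [-1, 0, 0, -0.08, 0, 0, 0]
    - [-1, 0, 0, -0.13, 0, 0, 0]
    - [-1, 0, 0, -0.16, 0, 0, 0]
    - [-1, 0, 0, -0.16, 0, 0, 0]

```text
time: 9.15
position: [0.4646, 0.1409, 0.1622]
tool_rot: [0.917, -0.399, 0.002, -0.002]
contact_force: [-0.1, 0.2, -1.7]
width: 0.153
```

```bash
python3 -c "
from h import *
i=cams.capture('wrist');cv2.imwrite('pics/w5.png',i)
show(*ramp(.06,.06))"
```

```text
t 9.2 shift mm [-159.8 -152.9   31.8] turn deg [ 15.8 -15.5 -87. ]
```

View pics/w5.png

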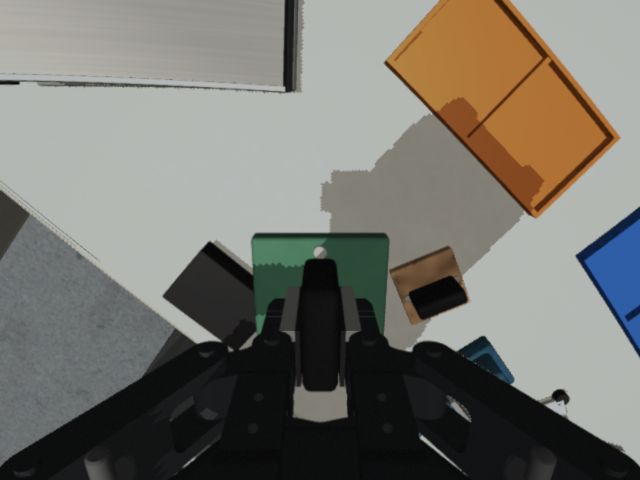

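The green sled is held level and square at (320,285). Moving it over the upper half of the ramp.

drive_tool:
  deltas:
    - [-1, -0.16, -0.153, -0.02, 15.8, -15.5, -87]
    - [-1, -0.16, -0.153, -0.02, 15.8, -15.5, -87]
    - [-1, -0.16, -0.153, -0.02, 15.8, -15.5, -87]
    - [-1, -0.16, -0.153, -0.02, 15.8, -15.5, -87]
    - [-1, -0.16, -0.153, -0.02, 15.8, -15.5, -87]
    - [-1, -0.16, -0.153, -0.02, 15.8, -15.5, -87]
    - [-1, -0.16, -0.153, -0.02, 15.8, -15.5, -87]
    - [-1, -0.16, -0.153, -0.02, 15.8, -15.5, -87]
    - [-1, -0.16, -0.153, -0.02, 15.8, -15.5, -87]
    - [-1, -0.16, -0.153, 0, 15.8, -15.5, -87]
    - [-1, -0.16, -0.153, 0.02, 15.8, -15.5, -87]
    - [-1, -0.16, -0.153, 0.032, 15.8, -15.5, -87]
    - [-1, -0.16, -0.153, 0.032, 15.8, -15.5, -87]

```text
time: 10.5
position: [0.4648, 0.3608, 0.1244]
tool_rot: [0.923, 0.343, -0.064, -0.162]
contact_force: [-0.2, -0.3, -0.4]
width: 0.155
```

```bash
python3 -c "
from h import *
show(*ramp(.06,.004))"
```

```text
t 10.5 shift mm [ 2.4 -1.4 51.7] turn deg [-0.1  0.3 -0.3]
```

drive_tool:
  deltas:
    - [-1, 0.001, 0, 0.03, 0, 0, 0]
    - [-1, 0.001, 0, 0.045, 0, 0, 0]
    - [-1, 0.001, 0, 0.05, 0, 0, 0]
    - [-1, 0.001, 0, 0.052, 0, 0, 0]
    - [-1, 0.001, 0, 0.052, 0, 0, 0]

```text
time: 11.0
position: [0.4552, 0.3755, 0.0785]
tool_rot: [0.923, 0.345, -0.062, -0.162]
contact_force: [-0.0, -0.6, -0.8]
width: 0.157
```

```bash
python3 -c "
from h import *
show(*ramp(.06,-.001));print(robot.get_state()['contact_force'])"
```

```text
t 11.0 shift mm [-0.3 -0.7  7.7] turn deg [-0.   0.1 -0.1]
[-0.0089865  -0.57434432 -0.76076776]
```

drive_tool:
  deltas:
    - [-1, 0, 0, 0.003, 0, 0, 0]
    - [-1, 0, 0, 0.005, 0, 0, 0]
    - [-1, 0, 0, 0.006, 0, 0, 0]
    - [-1, 0, 0, 0.006, 0, 0, 0]

```text
time: 11.4
position: [0.4535, 0.377, 0.0723]
tool_rot: [0.922, 0.345, -0.062, -0.162]
contact_force: [0.3, 0.1, -1.1]
width: 0.156
```

drive_tool:
  deltas:
    - [-1, 0, 0, 0.001, 0, 0, 0]
    - [-1, 0, 0, 0.002, 0, 0, 0]
    - [-1, 0, 0, 0.002, 0, 0, 0]

```text
time: 11.7
position: [0.4538, 0.3776, 0.0709]
tool_rot: [0.923, 0.344, -0.061, -0.163]
contact_force: [2.1, -2.2, 6.0]
width: 0.154
```

In contact with about 7 N along the normal. Letting go.

drive_tool:
  deltas:
    - [-0.1, 0, 0, 0, 0, 0, 0]
    - [-0.1, 0, 0, 0, 0, 0, 0]
    - [-0.1, 0, 0, 0, 0, 0, 0]
    - [-0.1, 0, 0, 0, 0, 0, 0]
    - [-0.1, 0, 0, 0, 0, 0, 0]
    - [-0.1, 0, 0, -0.03, 0, 0, 0]
    - [-0.1, 0, 0, -0.07, 0, 0, 0]
    - [-0.1, 0, 0, -0.07, 0, 0, 0]
    - [-0.1, 0, 0, -0.07, 0, 0, 0]
    - [-0.1, 0, 0, -0.07, 0, 0, 0]
    - [-0.1, 0, 0, -0.07, 0, 0, 0]
    - [-0.1, 0, 0, -0.07, 0, 0, 0]

```text
time: 12.9
position: [0.4684, 0.3596, 0.1355]
tool_rot: [0.922, 0.345, -0.063, -0.162]
contact_force: [-0.6, 0.7, -0.2]
width: 0.449
```

```bash
python3 -c "
from h import *
i=cams.capture('wrist');s=cams.capture('scene')
o,X,Y,Z=np.array([.490,.335,.052]),*[None]*3
for q in cams.place_of('wrist','sled_green_centre')+cams.place_of('scene','sled_green_centre'):
    p=np.array(q['point']);a=np.radians(131);t=np.radians(20);X=np.array([np.cos(a)*np.cos(t),np.sin(a)*np.cos(t),np.sin(t)]);Y=np.array([-np.sin(a),np.cos(a),0])
    d=p-o;print(p.round(3),q['confidence'],'ramp xyz mm',(np.array([d@X,d@Y,d@np.cross(X,Y)])*1000).round(0))
a=cv2.resize(s[125:235,320:400],(291,400),interpolation=cv2.INTER_CUBIC)
cv2.imwrite('pics/t1.png',np.hstack([cv2.resize(i,(500,400)),a]))"
```

```text
[0.532 0.281 0.048] 0.88 ramp xyz mm [-65.   4.  20.]
[0.539 0.271 0.044] 0.85 ramp xyz mm [-78.   5.  20.]
```

View pics/t1.png

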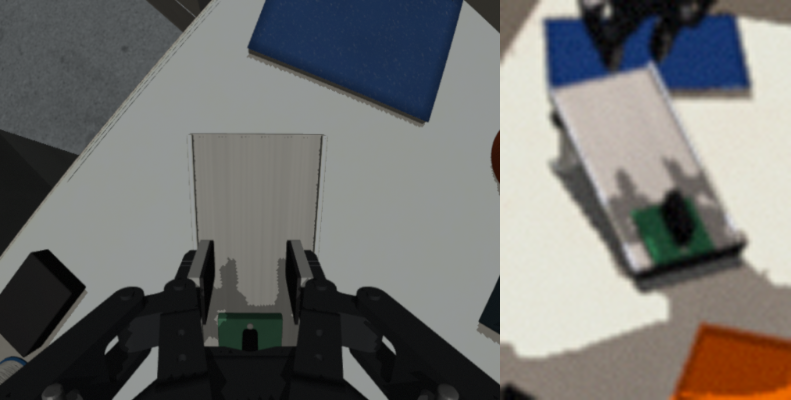

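The green sled slid to the stop (seen at x ≈ −75), so it goes in the blue tray. Picking it from the ramp.

```bash
python3 -c "
from h import *
show(*ramp(-.074,.065));show(*ramp(-.074,.001))"
```

```text
t 13.1 shift mm [  0.  133.2   2.7] turn deg [-0.   0.2 -0.1]
t 13.1 shift mm [  0.2 133.2  66.7] turn deg [-0.   0.2 -0.1]
```

drive_tool:
  deltas:
    - [-0.1, 0, 0.05, 0, 0, 0, 0]
    - [-0.1, 0, 0.1, 0, 0, 0, 0]
    - [-0.1, 0, 0.133, 0, 0, 0, 0]
    - [-0.1, 0, 0.133, 0.003, 0, 0, 0]
    - [-0.1, 0, 0.133, 0.025, 0, 0, 0]
    - [-0.1, 0, 0.133, 0.045, 0, 0, 0]
    - [-0.1, 0, 0.133, 0.06, 0, 0, 0]
    - [-0.1, 0, 0.133, 0.066, 0, 0, 0]
    - [-0.1, 0, 0.133, 0.066, 0, 0, 0]

```text
time: 14.0
position: [0.5354, 0.2824, 0.0282]
tool_rot: [0.922, 0.345, -0.063, -0.163]
contact_force: [-0.1, -0.3, 0.3]
width: 0.448
```

drive_tool:
  deltas:
    - [-1, 0, 0, 0, 0, 0, 0]
    - [-1, 0, 0, 0, 0, 0, 0]
    - [-1, 0, 0, 0, 0, 0, 0]
    - [-1, 0, 0, 0, 0, 0, 0]
    - [-1, 0, 0, 0, 0, 0, 0]

```text
time: 14.5
position: [0.5366, 0.2821, 0.0295]
tool_rot: [0.923, 0.345, -0.061, -0.162]
contact_force: [0.2, -1.4, 6.1]
width: 0.153
```

drive_tool:
  deltas:
    - [-1, 0, 0, -0.03, 0, 0, 0]
    - [-1, 0, 0, -0.08, 0, 0, 0]
    - [-1, 0, 0, -0.12, 0, 0, 0]
    - [-1, 0, 0, -0.12, 0, 0, 0]

```text
time: 14.9
position: [0.5669, 0.25, 0.1466]
tool_rot: [0.923, 0.344, -0.058, -0.162]
contact_force: [0.4, 0.4, -0.6]
width: 0.155
```

```bash
python3 -c "
from h import *
print(bay('blue',-1,.1)[0],robot.get_state()['width']);p,R=bay('blue',-1,.1);show(p,R);t,R0,_=pose();print('world up 10mm in tool axes',R0.T@[0,0,10.])"
```

```text
[ 0.63227154 -0.21125633  0.1       ] 0.15490121026457312
t 14.9 shift mm [-252.4  384.   -89.9] turn deg [-18.8   7.8  46.3]
world up 10mm in tool axes [ 0.04291244 -3.38641672 -9.40905629]
```

drive_tool:
  deltas:
    - [-1, -0.252, 0.384, -0.09, -18.8, 7.8, 46.3]
    - [-1, -0.252, 0.384, -0.09, -18.8, 7.8, 46.3]
    - [-1, -0.252, 0.384, -0.09, -18.8, 7.8, 46.3]
    - [-1, -0.252, 0.384, -0.09, -18.8, 7.8, 46.3]
    - [-1, -0.252, 0.384, -0.09, -18.8, 7.8, 46.3]
    - [-1, -0.252, 0.384, -0.09, -18.8, 7.8, 46.3]
    - [-1, -0.252, 0.384, -0.09, -18.8, 7.8, 46.3]
    - [-1, -0.252, 0.384, -0.09, -18.8, 7.8, 46.3]
    - [-1, -0.252, 0.384, -0.09, -18.8, 7.8, 46.3]
    - [-1, -0.252, 0.384, -0.09, -18.8, 7.8, 46.3]
    - [-1, -0.252, 0.384, -0.09, -18.8, 7.8, 46.3]
    - [-1, -0.252, 0.384, -0.09, -18.8, 7.8, 46.3]
    - [-1, -0.252, 0.384, -0.09, -18.8, 7.8, 46.3]

```text
time: 16.2
position: [0.6299, -0.2078, 0.0949]
tool_rot: [0.999, -0.049, -0.004, 0.001]
contact_force: [0.3, 0.8, -0.9]
width: 0.15
```

```bash
python3 -c "
from h import *
show(*bay('blue',-1,.006))
i=cams.capture('wrist');cv2.imwrite('pics/b1.png',i)"
```

```text
t 16.2 shift mm [ 3.5  3.1 88.9] turn deg [0.1 0.5 0.3]
```

View pics/b1.png

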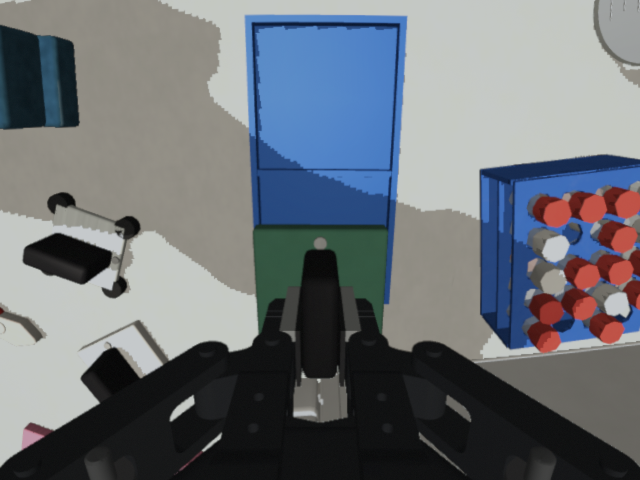

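Alignment with the far blue bay is good: sled at x ≈ 320, tray centre at about 326. Lowering.

drive_tool:
  deltas:
    - [-1, 0.001, 0, 0.045, 0, 0, 0]
    - [-1, 0.001, 0, 0.08, 0, 0, 0]
    - [-1, 0.001, 0, 0.09, 0, 0, 0]
    - [-1, 0.001, 0, 0.092, 0, 0, 0]
    - [-1, 0.001, 0, 0.092, 0, 0, 0]
    - [-1, 0.001, 0, 0.092, 0, 0, 0]

```text
time: 16.85
position: [0.6311, -0.2091, 0.0043]
tool_rot: [0.999, -0.049, -0.003, 0.001]
contact_force: [0.9, -0.4, 4.8]
width: 0.151
```

drive_tool:
  deltas:
    - [-1, 0, 0, 0.002, 0, 0, 0]
    - [-1, 0, 0, 0.004, 0, 0, 0]
    - [-1, 0, 0, 0.004, 0, 0, 0]

```text
time: 17.15
position: [0.6328, -0.21, 0.0039]
tool_rot: [0.999, -0.049, -0.001, 0.001]
contact_force: [-10.0, 5.1, 58.0]
width: 0.153
```

drive_tool:
  deltas:
    - [-0.1, 0, 0, -0.003, 0, 0, 0]
    - [-0.1, 0, 0, -0.003, 0, 0, 0]
    - [-0.1, 0, 0, -0.003, 0, 0, 0]
    - [-0.1, 0, 0, -0.003, 0, 0, 0]
    - [-0.1, 0, 0, -0.05, 0, 0, 0]
    - [-0.1, 0, 0, -0.1, 0, 0, 0]
    - [-0.1, 0, 0, -0.1, 0, 0, 0]
    - [-0.1, 0, 0, -0.1, 0, 0, 0]

```text
time: 17.95
position: [0.6312, -0.2096, 0.0999]
tool_rot: [0.999, -0.05, -0.004, 0.001]
contact_force: [-0.5, -0.1, -0.5]
width: 0.448
```

```bash
python3 -c "
from h import *
cams.capture('wrist')
for n in ('green','footed','white'):print(n,[(np.round(d['point'],3).tolist(),round(d['confidence'],2)) for d in cams.place_of('wrist',f'sled_{n}_centre')])
show([.459,-.2,.10],down(np.radians(63)))"
```

```text
green [([0.628, -0.208, 0.029], 0.66)]
footed [([0.458, -0.207, 0.023], 0.69)]
white [([0.464, -0.308, 0.022], 0.63)]
t 18.15 shift mm [-171.1    7.6   -0.5] turn deg [ -0.2   0.6 -68.7]
```

drive_tool:
  deltas:
    - [-0.1, -0.171, 0.008, 0, 0, 0.5, -68.7]
    - [-0.1, -0.171, 0.008, 0, 0, 0.5, -68.7]
    - [-0.1, -0.171, 0.008, 0, 0, 0.5, -68.7]
    - [-0.1, -0.171, 0.008, 0, 0, 0.5, -68.7]
    - [-0.1, -0.171, 0.008, 0, 0, 0.5, -68.7]
    - [-0.1, -0.171, 0.008, 0, 0, 0.5, -68.7]
    - [-0.1, -0.171, 0.008, 0, 0, 0.5, -68.7]
    - [-0.1, -0.171, 0.008, 0, 0, 0.5, -68.7]
    - [-0.1, -0.171, 0.008, 0, 0, 0.5, -68.7]
    - [-0.1, -0.171, 0.008, 0, 0, 0.5, -68.7]
    - [-0.1, -0.171, 0.008, 0, 0, 0.5, -68.7]

```text
time: 19.25
position: [0.4596, -0.2006, 0.1002]
tool_rot: [0.854, 0.521, -0.0, -0.001]
contact_force: [-0.1, -0.2, -0.0]
width: 0.447
```

```bash
cat >> h.py <<'E'
def barfit(u0=320,lo=60):
    # dark bar ahead of the open jaws in the wrist view -> world centre & yaw at z=.045
    i=cams.capture('wrist');g=cv2.cvtColor(i,cv2.COLOR_BGR2GRAY)
    m=((g<55)*255).astype(np.uint8);m[:, :285]=0;m[:,355:]=0;m[300:]=0
    k,l,st,ce=cv2.connectedComponentsWithStats(m)
    for j in range(1,k):
        if st[j,4]>150:
            ys,xs=np.where(l==j);W=plane('wrist',np.c_[xs,ys],.045)[:,:2];c,sz,a=cv2.minAreaRect((W*1000).astype(np.float32))
            e=np.linalg.eigh(np.cov(W.T))[1][:,1];print('blob',st[j].tolist(),'ctr mm',np.round(c,1),np.round(sz,0),'yaw',round(np.degrees(np.arctan2(e[1],e[0]))%180,1))
    return i
E
python3 -c "
from h import *
i=barfit();cv2.imwrite('pics/f1.png',i)
for n in ('footed',):print(n,[(np.round(d['point'],3).tolist(),round(d['confidence'],2)) for d in cams.place_of('wrist',f'sled_{n}_centre')])
show([.459,-.2,.002],down(np.radians(63)))"
```

```text
blob [341, 182, 14, 23, 160] ctr mm [ 436.7 -170.4] [ 8. 13.] yaw 1.1
blob [304, 202, 22, 75, 1559] ctr mm [ 453.7 -201.2] [13. 48.] yaw 153.1
footed [([0.457, -0.205, 0.023], 0.88)]
t 19.35 shift mm [ 0.  -0.7 98.3] turn deg [-0.1 -0.1 -0.1]
```

drive_tool:
  deltas:
    - [-0.1, -0.002, -0.003, 0.04, 0, 0, 0]
    - [-0.1, -0.002, -0.003, 0.075, 0, 0, 0]
    - [-0.1, -0.002, -0.003, 0.092, 0, 0, 0]
    - [-0.1, -0.002, -0.003, 0.097, 0, 0, 0]
    - [-0.1, -0.002, -0.003, 0.097, 0, 0, 0]

```text
time: 19.85
position: [0.4559, -0.2008, 0.0033]
tool_rot: [0.853, 0.522, -0.0, -0.002]
contact_force: [-0.8, 0.5, 0.2]
width: 0.445
```

drive_tool:
  deltas:
    - [-1, 0, 0, 0, 0, 0, 0]
    - [-1, 0, 0, 0, 0, 0, 0]
    - [-1, 0, 0, 0, 0, 0, 0]
    - [-1, 0, 0, 0, 0, 0, 0]
    - [-1, 0, 0, 0, 0, 0, 0]
  squeeze: 40

```text
time: 20.35
position: [0.4566, -0.2011, 0.0043]
tool_rot: [0.853, 0.522, 0.0, -0.001]
contact_force: [-0.4, -0.2, 9.9]
width: 0.155
```

drive_tool:
  deltas:
    - [-1, 0, 0, -0.03, 0, 0, 0]
    - [-1, 0, 0, -0.08, 0, 0, 0]
    - [-1, 0, 0, -0.13, 0, 0, 0]
    - [-1, 0, 0, -0.17, 0, 0, 0]
    - [-1, 0, 0, -0.17, 0, 0, 0]
    - [-1, 0, 0, -0.17, 0, 0, 0]

```text
time: 20.95
position: [0.4567, -0.2012, 0.1745]
tool_rot: [0.853, 0.522, 0.001, -0.0]
contact_force: [0.1, -0.5, -1.2]
width: 0.153
```

```bash
python3 -c "
from h import *
i=cams.capture('wrist');cv2.imwrite('pics/f2.png',i)
show(*ramp(.06,.06))"
```

```text
t 21.0 shift mm [ 506.3 -246.4   45.7] turn deg [19.6  3.8 21.8]
```

drive_tool:
  deltas:
    - [-1, 0.506, -0.246, 0, 19.6, 3.8, 21.8]
    - [-1, 0.506, -0.246, 0, 19.6, 3.8, 21.8]
    - [-1, 0.506, -0.246, 0, 19.6, 3.8, 21.8]
    - [-1, 0.506, -0.246, 0, 19.6, 3.8, 21.8]
    - [-1, 0.506, -0.246, 0, 19.6, 3.8, 21.8]
    - [-1, 0.506, -0.246, 0, 19.6, 3.8, 21.8]
    - [-1, 0.506, -0.246, 0, 19.6, 3.8, 21.8]
    - [-1, 0.506, -0.246, 0, 19.6, 3.8, 21.8]
    - [-1, 0.506, -0.246, 0, 19.6, 3.8, 21.8]
    - [-1, 0.506, -0.246, 0, 19.6, 3.8, 21.8]
    - [-1, 0.506, -0.246, 0, 19.6, 3.8, 21.8]
    - [-1, 0.506, -0.246, 0, 19.6, 3.8, 21.8]
    - [-1, 0.506, -0.246, 0.02, 19.6, 3.8, 21.8]
    - [-1, 0.506, -0.246, 0.046, 19.6, 3.8, 21.8]
    - [-1, 0.506, -0.246, 0.046, 19.6, 3.8, 21.8]
    - [-1, 0.506, -0.246, 0.046, 19.6, 3.8, 21.8]

```text
time: 22.6
position: [0.4667, 0.3609, 0.128]
tool_rot: [0.923, 0.344, -0.062, -0.162]
contact_force: [0.6, -0.5, -0.2]
width: 0.157
```

```bash
python3 -c "
from h import *
cv2.imwrite('pics/f3.png',cams.capture('wrist'));show(*ramp(.06,.006))"
```

```text
t 22.65 shift mm [-0.  -1.1 54.3] turn deg [ 0.   0.  -0.1]
```

View pics/f3.png

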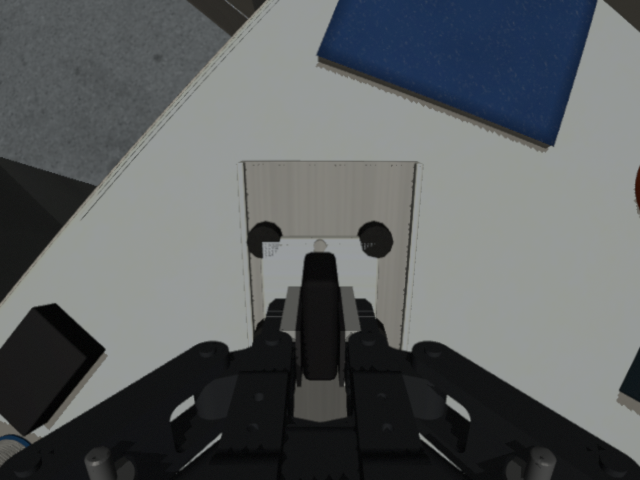

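The footed sled is square over the slope, feet at x 248–392, with the ramp's centre about 5 mm to the right. Shifting 4 mm and lowering.

drive_tool:
  deltas:
    - [-1, 0.004, 0, 0.03, 0, 0, 0]
    - [-1, 0.004, 0, 0.046, 0, 0, 0]
    - [-1, 0.004, 0, 0.05, 0, 0, 0]
    - [-1, 0.004, 0, 0.052, 0, 0, 0]
    - [-1, 0.004, 0, 0.053, 0, 0, 0]
    - [-1, 0.004, 0, 0.053, 0, 0, 0]

```text
time: 23.25
position: [0.4588, 0.3777, 0.0796]
tool_rot: [0.923, 0.344, -0.06, -0.163]
contact_force: [-0.6, 1.0, -1.0]
width: 0.151
```

drive_tool:
  deltas:
    - [-1, 0, 0, 0.001, 0, 0, 0]
    - [-1, 0, 0, 0.002, 0, 0, 0]
    - [-1, 0, 0, 0.002, 0, 0, 0]

```text
time: 23.55
position: [0.4577, 0.3782, 0.077]
tool_rot: [0.923, 0.345, -0.061, -0.163]
contact_force: [0.2, -0.5, -0.3]
width: 0.154
```

drive_tool:
  deltas:
    - [-1, 0, 0, 0.001, 0, 0, 0]
    - [-1, 0, 0, 0.0015, 0, 0, 0]
    - [-1, 0, 0, 0.0015, 0, 0, 0]

```text
time: 23.85
position: [0.4576, 0.3784, 0.076]
tool_rot: [0.923, 0.344, -0.061, -0.163]
contact_force: [-2.6, -5.0, 9.4]
width: 0.155
```

```bash
python3 -c "
from h import *
show(*ramp(.06,.0037))"
```

```text
t 23.85 shift mm [-4.  -1.   0.3] turn deg [ 0. -0. -0.]
```

Contact at about 10 N. Letting go.

drive_tool:
  deltas:
    - [-0.1, 0, 0, 0, 0, 0, 0]
    - [-0.1, 0, 0, 0, 0, 0, 0]
    - [-0.1, 0, 0, 0, 0, 0, 0]
    - [-0.1, 0, 0, 0, 0, 0, 0]
    - [-0.1, 0, 0, 0, 0, 0, 0]
    - [-0.1, 0, 0, -0.03, 0, 0, 0]
    - [-0.1, 0, 0, -0.07, 0, 0, 0]
    - [-0.1, 0, 0, -0.07, 0, 0, 0]
    - [-0.1, 0, 0, -0.07, 0, 0, 0]
    - [-0.1, 0, 0, -0.07, 0, 0, 0]
    - [-0.1, 0, 0, -0.07, 0, 0, 0]
    - [-0.1, 0, 0, -0.07, 0, 0, 0]
    - [-0.1, 0, 0, -0.07, 0, 0, 0]
    - [-0.1, 0, 0, -0.07, 0, 0, 0]
    - [-0.1, 0, 0, -0.07, 0, 0, 0]

```text
time: 25.35
position: [0.473, 0.3606, 0.1412]
tool_rot: [0.923, 0.345, -0.061, -0.163]
contact_force: [-0.3, -0.5, 0.8]
width: 0.452
```

```bash
python3 -c "
from h import *
i=cams.capture('wrist');s=cams.capture('scene')
o=np.array([.490,.335,.052]);a=np.radians(131);t=np.radians(20);X=np.array([np.cos(a)*np.cos(t),np.sin(a)*np.cos(t),np.sin(t)]);Y=np.array([-np.sin(a),np.cos(a),0])
for q in cams.place_of('wrist','sled_footed_centre')+cams.place_of('scene','sled_footed_centre'):
    p=np.array(q['point']);d=p-o;print(p.round(3),q['confidence'],'ramp xyz mm',(np.array([d@X,d@Y,d@np.cross(X,Y)])*1000).round(0))
a=cv2.resize(s[125:235,320:400],(291,400),interpolation=cv2.INTER_CUBIC)
cv2.imwrite('pics/t2.png',np.hstack([cv2.resize(i,(500,400)),a]))"
```

```text
[0.464 0.369 0.096] 0.9 ramp xyz mm [55. -2. 27.]
[0.461 0.372 0.092] 0.61 ramp xyz mm [58. -2. 22.]
```

View pics/t2.png

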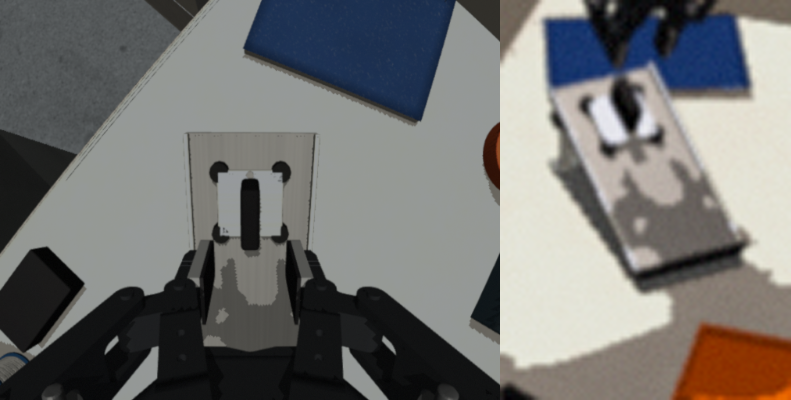

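The footed sled stayed on the upper half (x ≈ +57, upright), so it goes in the orange tray. Gripping it again where I let go.

drive_tool:
  deltas:
    - [-0.1, 0, 0, 0.035, 0, 0, 0]
    - [-0.1, 0, 0, 0.06, 0, 0, 0]
    - [-0.1, 0, 0, 0.068, 0, 0, 0]
    - [-0.1, 0, 0, 0.068, 0, 0, 0]
    - [-1, 0, 0, 0.068, 0, 0, 0]
    - [-1, 0, 0, 0.068, 0, 0, 0]
    - [-1, 0, 0, 0.068, 0, 0, 0]
    - [-1, 0, 0, 0.068, 0, 0, 0]
    - [-1, 0, 0, 0.068, 0, 0, 0]

```text
time: 26.45
position: [0.4589, 0.3781, 0.0786]
tool_rot: [0.923, 0.344, -0.06, -0.163]
contact_force: [0.7, -1.6, 8.5]
width: 0.152
```

drive_tool:
  deltas:
    - [-1, 0, 0, -0.03, 0, 0, 0]
    - [-1, 0, 0, -0.07, 0, 0, 0]
    - [-1, 0, 0, -0.07, 0, 0, 0]

```text
time: 26.75
position: [0.4771, 0.3595, 0.148]
tool_rot: [0.923, 0.344, -0.057, -0.163]
contact_force: [0.4, 0.5, -1.4]
width: 0.153
```

```bash
python3 -c "
from h import *
show(*bay('orange',1,.1))"
```

```text
t 26.75 shift mm [-22.5 270.9 -47. ] turn deg [-19.2   6.5  39.6]
```

drive_tool:
  deltas:
    - [-1, -0.022, 0.271, -0.047, -19.2, 6.5, 39.6]
    - [-1, -0.022, 0.271, -0.047, -19.2, 6.5, 39.6]
    - [-1, -0.022, 0.271, -0.047, -19.2, 6.5, 39.6]
    - [-1, -0.022, 0.271, -0.047, -19.2, 6.5, 39.6]
    - [-1, -0.022, 0.271, -0.047, -19.2, 6.5, 39.6]
    - [-1, -0.022, 0.271, -0.047, -19.2, 6.5, 39.6]
    - [-1, -0.022, 0.271, -0.047, -19.2, 6.5, 39.6]
    - [-1, -0.022, 0.271, -0.047, -19.2, 6.5, 39.6]
    - [-1, -0.022, 0.271, -0.047, -19.2, 6.5, 39.6]
    - [-1, -0.022, 0.271, -0.047, -19.2, 6.5, 39.6]

```text
time: 27.75
position: [0.634, 0.1422, 0.095]
tool_rot: [1.0, 0.01, -0.004, 0.001]
contact_force: [0.1, -0.6, -1.0]
width: 0.15
```

```bash
python3 -c "
from h import *
show(*bay('orange',1,.012))"
```

```text
t 27.75 shift mm [ 3.8  2.1 83. ] turn deg [0.1 0.4 0.2]
```

drive_tool:
  deltas:
    - [-1, 0.002, 0, 0.045, 0, 0, 0]
    - [-1, 0.002, 0, 0.075, 0, 0, 0]
    - [-1, 0.002, 0, 0.083, 0, 0, 0]
    - [-1, 0.002, 0, 0.085, 0, 0, 0]
    - [-1, 0.002, 0, 0.085, 0, 0, 0]
    - [-1, 0.002, 0, 0.085, 0, 0, 0]

```text
time: 28.35
position: [0.6359, 0.1415, 0.0107]
tool_rot: [1.0, 0.009, -0.003, 0.001]
contact_force: [-0.1, -0.6, -1.4]
width: 0.151
```

drive_tool:
  deltas:
    - [-1, 0, 0, 0.001, 0, 0, 0]
    - [-1, 0, 0, 0.0015, 0, 0, 0]
    - [-1, 0, 0, 0.0015, 0, 0, 0]

```text
time: 28.65
position: [0.6362, 0.1415, 0.0104]
tool_rot: [1.0, 0.009, -0.003, 0.001]
contact_force: [-10.2, -0.1, 29.0]
width: 0.151
```

Contact with the floor. Releasing, then going to the cork sled.

drive_tool:
  deltas:
    - [-0.1, 0, 0, -0.001, 0, 0, 0]
    - [-0.1, 0, 0, -0.001, 0, 0, 0]
    - [-0.1, 0, 0, -0.001, 0, 0, 0]
    - [-0.1, 0, 0, -0.001, 0, 0, 0]
    - [-0.1, 0, 0, -0.045, 0, 0, 0]
    - [-0.1, 0, 0, -0.09, 0, 0, 0]
    - [-0.1, 0, 0, -0.09, 0, 0, 0]
    - [-0.1, 0, 0, -0.09, 0, 0, 0]

```text
time: 29.45
position: [0.6369, 0.1415, 0.0992]
tool_rot: [1.0, 0.009, -0.003, 0.001]
contact_force: [-0.9, 0.6, 0.1]
width: 0.449
```

```bash
python3 -c "
from h import *
show([.481,.014,.10],down(np.radians(68)))"
```

```text
t 29.45 shift mm [-158.1  124.6    0.4] turn deg [ -0.1   0.4 -67. ]
```

drive_tool:
  deltas:
    - [-0.1, -0.158, 0.125, 0, 0, 0.4, -67]
    - [-0.1, -0.158, 0.125, 0, 0, 0.4, -67]
    - [-0.1, -0.158, 0.125, 0, 0, 0.4, -67]
    - [-0.1, -0.158, 0.125, 0, 0, 0.4, -67]
    - [-0.1, -0.158, 0.125, 0, 0, 0.4, -67]
    - [-0.1, -0.158, 0.125, 0, 0, 0.4, -67]
    - [-0.1, -0.158, 0.125, 0, 0, 0.4, -67]
    - [-0.1, -0.158, 0.125, 0, 0, 0.4, -67]
    - [-0.1, -0.158, 0.125, 0, 0, 0.4, -67]
    - [-0.1, -0.158, 0.125, 0, 0, 0.4, -67]
    - [-0.1, -0.158, 0.125, 0, 0, 0.4, -67]

```text
time: 30.55
position: [0.4804, 0.0134, 0.0994]
tool_rot: [0.83, 0.558, -0.001, -0.001]
contact_force: [-0.2, -0.0, 0.5]
width: 0.449
```

```bash
python3 -c "
from h import *
i=barfit();cv2.imwrite('pics/c1.png',i)
for n in ('cork','footed'):print(n,[(np.round(d['point'],3).tolist(),round(d['confidence'],2)) for d in cams.place_of('wrist',f'sled_{n}_centre')])
show([.481,.014,.003],down(np.radians(68)))"
```

```text
blob [312, 203, 24, 77, 1636] ctr mm [477.5  16.8] [14. 49.] yaw 157.1
cork [([0.636, 0.136, 0.03], 0.72)]
footed [([0.636, 0.138, 0.028], 0.6)]
t 30.7 shift mm [ 0.7  0.4 96.6] turn deg [-0.1  0.  -0. ]
```

drive_tool:
  deltas:
    - [-0.1, 0.002, -0.002, 0.04, 0, 0, 0]
    - [-0.1, 0.002, -0.002, 0.075, 0, 0, 0]
    - [-0.1, 0.002, -0.002, 0.092, 0, 0, 0]
    - [-0.1, 0.002, -0.002, 0.096, 0, 0, 0]
    - [-0.1, 0.002, -0.002, 0.096, 0, 0, 0]
    - [-1, 0.002, -0.002, 0.096, 0, 0, 0]
    - [-1, 0.002, -0.002, 0.096, 0, 0, 0]
    - [-1, 0.002, -0.002, 0.096, 0, 0, 0]
    - [-1, 0.002, -0.002, 0.096, 0, 0, 0]
    - [-1, 0.002, -0.002, 0.096, 0, 0, 0]
  squeeze: 40

```text
time: 31.7
position: [0.4801, 0.0161, 0.0049]
tool_rot: [0.829, 0.559, 0.0, -0.0]
contact_force: [0.2, 0.9, 7.1]
width: 0.152
```

drive_tool:
  deltas:
    - [-1, 0, 0, -0.03, 0, 0, 0]
    - [-1, 0, 0, -0.08, 0, 0, 0]
    - [-1, 0, 0, -0.12, 0, 0, 0]
    - [-1, 0, 0, -0.12, 0, 0, 0]

```text
time: 32.1
position: [0.4822, 0.0162, 0.1291]
tool_rot: [0.829, 0.559, 0.003, 0.001]
contact_force: [0.2, -0.0, -2.2]
width: 0.156
```

```bash
python3 -c "
from h import *
show(*bay('orange',-1,.12))"
```

```text
t 32.1 shift mm [ 88.1 133.1  10.2] turn deg [ 0.2 -0.4 67.1]
```

drive_tool:
  deltas:
    - [-1, 0.088, 0.133, 0.01, 0, -0.4, 67]
    - [-1, 0.088, 0.133, 0.01, 0, -0.4, 67]
    - [-1, 0.088, 0.133, 0.01, 0, -0.4, 67]
    - [-1, 0.088, 0.133, 0.01, 0, -0.4, 67]
    - [-1, 0.088, 0.133, 0.01, 0, -0.4, 67]
    - [-1, 0.088, 0.133, 0.01, 0, -0.4, 67]
    - [-1, 0.088, 0.133, 0.01, 0, -0.4, 67]
    - [-1, 0.088, 0.133, 0.01, 0, -0.4, 67]
    - [-1, 0.088, 0.133, 0.01, 0, -0.4, 67]
    - [-1, 0.088, 0.133, 0.01, 0, -0.4, 67]
    - [-1, 0.088, 0.133, 0.01, 0, -0.4, 67]

```text
time: 33.2
position: [0.6358, 0.0478, 0.1135]
tool_rot: [1.0, 0.01, -0.004, 0.002]
contact_force: [0.3, -0.8, -1.3]
width: 0.152
```

```bash
python3 -c "
from h import *
show(*bay('orange',-1,.011))"
```

```text
t 33.2 shift mm [  3.7  -0.5 102.5] turn deg [0.2 0.4 0.3]
```

drive_tool:
  deltas:
    - [-1, 0.002, 0, 0.045, 0, 0, 0]
    - [-1, 0.002, 0, 0.085, 0, 0, 0]
    - [-1, 0.002, 0, 0.1, 0, 0, 0]
    - [-1, 0.002, 0, 0.103, 0, 0, 0]
    - [-1, 0.002, 0, 0.103, 0, 0, 0]
    - [-1, 0.002, 0, 0.103, 0, 0, 0]

```text
time: 33.8
position: [0.6379, 0.0475, 0.0116]
tool_rot: [1.0, 0.009, -0.003, 0.002]
contact_force: [0.6, -0.3, -1.7]
width: 0.155
```

drive_tool:
  deltas:
    - [-1, 0, 0, 0.001, 0, 0, 0]
    - [-1, 0, 0, 0.001, 0, 0, 0]
    - [-1, 0, 0, 0.001, 0, 0, 0]

```text
time: 34.1
position: [0.6373, 0.0476, 0.0098]
tool_rot: [1.0, 0.009, -0.003, 0.002]
contact_force: [-0.5, -0.4, -1.0]
width: 0.157
```

drive_tool:
  deltas:
    - [-1, 0, 0, 0.001, 0, 0, 0]
    - [-1, 0, 0, 0.001, 0, 0, 0]

```text
time: 34.3
position: [0.6373, 0.0475, 0.0089]
tool_rot: [1.0, 0.009, -0.003, 0.002]
contact_force: [-1.5, 0.0, 6.0]
width: 0.154
```

drive_tool:
  deltas:
    - [-0.1, 0, 0, 0, 0, 0, 0]
    - [-0.1, 0, 0, 0, 0, 0, 0]
    - [-0.1, 0, 0, 0, 0, 0, 0]
    - [-0.1, 0, 0, 0, 0, 0, 0]
    - [-0.1, 0, 0, -0.045, 0, 0, 0]
    - [-0.1, 0, 0, -0.09, 0, 0, 0]
    - [-0.1, 0, 0, -0.09, 0, 0, 0]
    - [-0.1, 0, 0, -0.09, 0, 0, 0]

```text
time: 35.1
position: [0.6382, 0.048, 0.0995]
tool_rot: [1.0, 0.009, -0.003, 0.001]
contact_force: [-0.2, 0.9, -1.3]
width: 0.452
```

```bash
python3 -c "
from h import *
show([.460,-.302,.10],down(np.radians(22.5)))"
```

```text
t 35.1 shift mm [-184.6  346.8    1.5] turn deg [  0.1   0.3 -21.5]
```

drive_tool:
  deltas:
    - [-0.1, -0.185, 0.347, 0, 0, 0.3, -21.5]
    - [-0.1, -0.185, 0.347, 0, 0, 0.3, -21.5]
    - [-0.1, -0.185, 0.347, 0, 0, 0.3, -21.5]
    - [-0.1, -0.185, 0.347, 0, 0, 0.3, -21.5]
    - [-0.1, -0.185, 0.347, 0, 0, 0.3, -21.5]
    - [-0.1, -0.185, 0.347, 0, 0, 0.3, -21.5]
    - [-0.1, -0.185, 0.347, 0, 0, 0.3, -21.5]
    - [-0.1, -0.185, 0.347, 0, 0, 0.3, -21.5]
    - [-0.1, -0.185, 0.347, 0, 0, 0.3, -21.5]
    - [-0.1, -0.185, 0.347, 0, 0, 0.3, -21.5]
    - [-0.1, -0.185, 0.347, 0, 0, 0.3, -21.5]

```text
time: 36.2
position: [0.4593, -0.3011, 0.1003]
tool_rot: [0.981, 0.196, -0.002, 0.0]
contact_force: [0.5, -0.2, -0.1]
width: 0.451
```

```bash
python3 -c "
from h import *
i=barfit();cv2.imwrite('pics/d1.png',i)
for n in ('white',):print(n,[(np.round(d['point'],3).tolist(),round(d['confidence'],2)) for d in cams.place_of('wrist',f'sled_{n}_centre')])
show([.460,-.302,.003],down(np.radians(22.5)))"
```

```text
blob [309, 210, 23, 76, 1572] ctr mm [ 459.3 -302. ] [13. 49.] yaw 111.3
white [([0.462, -0.31, 0.023], 0.86)]
t 36.3 shift mm [ 0.3  1.  97.6] turn deg [0.  0.2 0.1]
```

drive_tool:
  deltas:
    - [-0.1, 0, 0.003, 0.04, 0, 0, 0]
    - [-0.1, 0, 0.003, 0.075, 0, 0, 0]
    - [-0.1, 0, 0.003, 0.092, 0, 0, 0]
    - [-0.1, 0, 0.003, 0.097, 0, 0, 0]
    - [-0.1, 0, 0.003, 0.097, 0, 0, 0]
    - [-1, 0, 0.003, 0.097, 0, 0, 0]
    - [-1, 0, 0.003, 0.097, 0, 0, 0]
    - [-1, 0, 0.003, 0.097, 0, 0, 0]
    - [-1, 0, 0.003, 0.097, 0, 0, 0]
    - [-1, 0, 0.003, 0.097, 0, 0, 0]
  squeeze: 40

```text
time: 37.3
position: [0.4608, -0.3057, 0.0052]
tool_rot: [0.981, 0.195, -0.0, 0.002]
contact_force: [-0.1, 0.5, 8.3]
width: 0.151
```

drive_tool:
  deltas:
    - [-1, 0, 0, -0.03, 0, 0, 0]
    - [-1, 0, 0, -0.08, 0, 0, 0]
    - [-1, 0, 0, -0.13, 0, 0, 0]
    - [-1, 0, 0, -0.13, 0, 0, 0]
    - [-1, 0, 0, -0.13, 0, 0, 0]

```text
time: 37.8
position: [0.4609, -0.3053, 0.1356]
tool_rot: [0.981, 0.195, -0.0, 0.002]
contact_force: [-0.2, 0.1, -2.7]
width: 0.156
```

```bash
python3 -c "
from h import *
show(*bay('blue',1,.13))"
```

```text
t 37.8 shift mm [ 238.2 -102.1    5. ] turn deg [ 0.2 -0.  28.4]
```

drive_tool:
  deltas:
    - [-1, 0.238, -0.102, 0.003, 0, 0, 28.4]
    - [-1, 0.238, -0.102, 0.003, 0, 0, 28.4]
    - [-1, 0.238, -0.102, 0.003, 0, 0, 28.4]
    - [-1, 0.238, -0.102, 0.003, 0, 0, 28.4]
    - [-1, 0.238, -0.102, 0.003, 0, 0, 28.4]
    - [-1, 0.238, -0.102, 0.003, 0, 0, 28.4]
    - [-1, 0.238, -0.102, 0.003, 0, 0, 28.4]
    - [-1, 0.238, -0.102, 0.003, 0, 0, 28.4]
    - [-1, 0.238, -0.102, 0.003, 0, 0, 28.4]
    - [-1, 0.238, -0.102, 0.003, 0, 0, 28.4]

```text
time: 38.8
position: [0.6403, -0.1209, 0.1302]
tool_rot: [0.999, -0.052, -0.001, 0.001]
contact_force: [-0.0, -0.0, 0.3]
width: 0.157
```

```bash
python3 -c "
from h import *
show(*bay('blue',1,.011))"
```

```text
t 38.8 shift mm [  1.6  -1.7 119.2] turn deg [ 0.2  0.1 -0.1]
```

drive_tool:
  deltas:
    - [-1, 0.001, -0.001, 0.045, 0, 0, 0]
    - [-1, 0.001, -0.001, 0.09, 0, 0, 0]
    - [-1, 0.001, -0.001, 0.112, 0, 0, 0]
    - [-1, 0.001, -0.001, 0.119, 0, 0, 0]
    - [-1, 0.001, -0.001, 0.119, 0, 0, 0]
    - [-1, 0.001, -0.001, 0.119, 0, 0, 0]

```text
time: 39.4
position: [0.6422, -0.1197, 0.0122]
tool_rot: [0.999, -0.052, -0.0, 0.001]
contact_force: [0.4, 0.4, -1.2]
width: 0.152
```

drive_tool:
  deltas:
    - [-1, 0, 0, 0.001, 0, 0, 0]
    - [-1, 0, 0, 0.001, 0, 0, 0]
    - [-1, 0, 0, 0.001, 0, 0, 0]

```text
time: 39.7
position: [0.642, -0.1191, 0.0106]
tool_rot: [0.999, -0.051, -0.001, 0.001]
contact_force: [-0.9, -0.3, -2.1]
width: 0.149
```

drive_tool:
  deltas:
    - [-1, 0, 0, 0.001, 0, 0, 0]
    - [-1, 0, 0, 0.0015, 0, 0, 0]
    - [-1, 0, 0, 0.0015, 0, 0, 0]

```text
time: 40.0
position: [0.6421, -0.1192, 0.0092]
tool_rot: [0.999, -0.051, -0.001, 0.001]
contact_force: [-1.4, 1.2, 8.0]
width: 0.153
```

drive_tool:
  deltas:
    - [-0.1, 0, 0, 0, 0, 0, 0]
    - [-0.1, 0, 0, 0, 0, 0, 0]
    - [-0.1, 0, 0, 0, 0, 0, 0]
    - [-0.1, 0, 0, 0, 0, 0, 0]
    - [-0.1, 0, 0, -0.045, 0, 0, 0]
    - [-0.1, 0, 0, -0.09, 0, 0, 0]
    - [-0.1, 0, 0, -0.13, 0, 0, 0]
    - [-0.1, 0, 0, -0.13, 0, 0, 0]

```text
time: 40.8
position: [0.6446, -0.1195, 0.1442]
tool_rot: [0.999, -0.051, 0.003, 0.001]
contact_force: [0.1, -0.2, -0.3]
width: 0.453
```

drive_tool:
  deltas:
    - [-0.1, -0.05, -0.05, -0.03, 0, 0, 0]
    - [-0.1, -0.1, -0.1, -0.06, 0, 0, 0]
    - [-0.1, -0.15, -0.15, -0.1, 0, 0, 0]
    - [-0.1, -0.15, -0.2, -0.1, 0, 0, 0]
    - [-0.1, -0.15, -0.25, -0.1, 0, 0, 0]
    - [-0.1, -0.15, -0.3, -0.1, 0, 0, 0]
    - [-0.1, -0.15, -0.35, -0.1, 0, 0, 0]
    - [-0.1, -0.15, -0.4, -0.1, 0, 0, 0]
    - [-0.1, -0.15, -0.45, -0.1, 0, 0, 0]
    - [-0.1, -0.15, -0.5, -0.1, 0, 0, 0]
    - [-0.1, -0.15, -0.55, -0.1, 0, 0, 0]
    - [-0.1, -0.15, -0.55, -0.1, 0, 0, 0]
    - [-0.1, -0.15, -0.55, -0.1, 0, 0, 0]

```text
time: 42.1
position: [0.5474, 0.4495, 0.2361]
tool_rot: [0.999, -0.049, -0.002, 0.001]
contact_force: [-0.3, -0.8, 0.1]
width: 0.448
```

```bash
python3 -c "
from h import *
i=cams.capture('top')
for n in ('spool','black_module','sled_green_centre','sled_white_centre','sled_cork_centre','sled_footed_centre'):print(n,[(np.round(d['point'],3).tolist(),round(d['confidence'],2)) for d in cams.place_of('top',n)])
for a,b in (('blue',1),('blue',-1),('orange',1),('orange',-1)):print(a,b,bay(a,b)[0][:2].round(3))
a=cv2.resize(i[165:330,210:450],(720,495),interpolation=cv2.INTER_CUBIC);cv2.imwrite('pics/end.png',a)"
```

```text
spool [([0.634, 0.045, 0.029], 0.66), ([0.378, 0.058, 0.001], 0.61)]
black_module [([0.349, 0.152, 0.001], 0.63)]
sled_green_centre [([0.632, -0.21, 0.026], 0.94)]
sled_white_centre [([0.642, -0.118, 0.026], 0.74), ([0.492, 0.34, 0.051], 0.38)]
sled_cork_centre [([0.635, 0.046, 0.026], 0.89), ([0.492, -0.454, 0.02], 0.8), ([0.347, 0.153, -0.002], 0.74)]
sled_footed_centre [([0.635, 0.145, 0.027], 0.71)]
blue 1 [ 0.642 -0.12 ]
blue -1 [ 0.632 -0.211]
orange 1 [0.637 0.14 ]
orange -1 [0.639 0.048]
```

View pics/end.png

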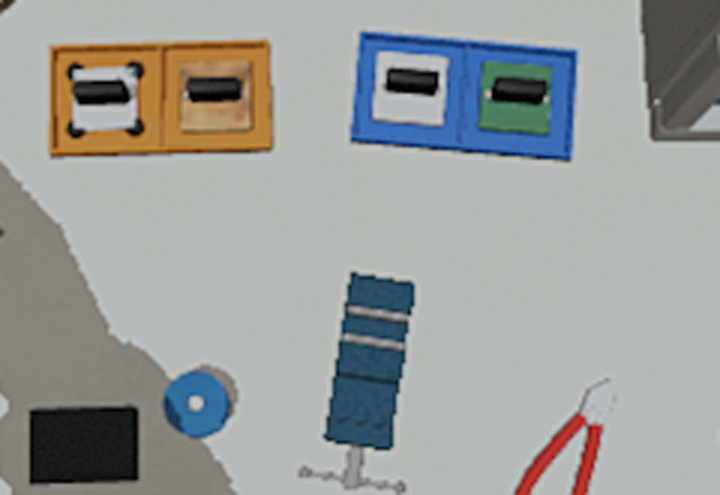

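All four sleds lie flat, one per bay: footed (105,98) and cork (215,95) in orange, white (411,88) and green (515,95) in blue. The spool (197,403) and module (84,445) haven't moved, and the arm is clear.

```bash
python3 -c "
from h import *
print(job.hand_in())"
```

```text
the job is handed in; nothing more can be done
None
```

All four sleds are sorted and the job is handed in, at about 42 s of the 115 s allowed.

- **Green-soled sled:** tested first. It slid from the upper half of the slope to the stop, so it went in the blue tray.
- **Rubber-footed sled:** tested only after green was put away. It stayed where I let go, so it went in the orange tray.
- **Known sleds:** the white one is in the blue tray and the cork one in the orange.

**Last checks:** in the final top view each sled lies flat in its own bay, with its centre found within about 5 mm of the bay centre. The spool and the black module were found within about 5 mm of their starting positions, about as close as the detector can tell. The gripper was open and clear of everything.

**What disagreed or went wrong:**
- **Fingertip position:** the fingertips were about 25 mm behind the TCP, not 17 mm ahead as `robot.tips_ahead` says. My first two grasps closed above the bar on nothing and moved nothing. I corrected this from the wrist and scene pictures, then went down in small steps.
- **Pressing forces:** setting the green sled down briefly read 58 N at the wrist, and the rubber-footed one 29 N. Both are under the 120 N wrist limit, and the push went through the held sled.
- **Detector:** it also gave a few false matches, such as the spool at the cork sled's place, which the pictures ruled out.

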